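# Set an induction hob: third heat level, twenty minutes, start

### The arm

A 7-joint arm with a two-finger parallel gripper is mounted at the origin on a cart in front of the work surface, level with it; the furniture and walls round the work are solid. World frame = base frame: x ahead of the robot, y to its left, z up, the work surface at z = 0. Lengths are in m, angles in rad, forces in N, time in s.
With the tool pointing down it reaches from about 0.425 to 0.925 m from the base axis. Payload 6.8 kg.
Tool frame: the origin (TCP) lies on the centre line of the jaws, within the pads' length; the fingertips stand 11 mm ahead of it and the grasp point (between the pads) lies 8 mm behind it; z points along the fingers, y is the direction in which the jaws open and shut (so a half turn about z gives the same grasp; the last joint's range is limited). The gripper opens to 85 mm and grips with 20 to 120 N. Pads are 22 mm wide; open, the fingers measure 114 mm over their backs; the gripper's body (76 mm by 85 mm) begins 54 mm behind the grasp point. The pads swing forward as they close: fully open they stand 13 mm farther back than shut.
Start: joints at [-1.453, 0.477, 0.022, 1.555, -0.011, 1.109, -0.083], TCP at [0.151, 0.658, 0.242] pointing down, gripper open.
Joint ranges: [-2.96, 2.96], [-0.34, 2.1], [-1.41, 1.46], [0.24, 2.44], [-1.37, 4.51], [0.17, 1.92], [-2.96, 2.96]. Speed limits (rad/s): [2.39, 2.39, 3.14, 3.14, 3.14, 3.14, 3.14].

### API

Orientations are given as a rotation vector (axis times angle).
In Python, from bench import r gives the robot as it stands.
- The arm moves only by the tool send_rows, never from a script. Its argument "deltas" is a list of rows, each a list of 7 numbers: the opening, from 0 (shut) to 1 (fully open), then the shift along the tool's x, y, z as a fraction of full scale, then the turn, a rotation vector about the tool's x, y, z as a fraction of full scale. In form: [[hand, x, y, z, ax, ay, az], ...]. A call has 1 to 20 rows; each row is the pose to reach, as a shift and turn from the pose commanded when the call began, along the tool's axes at that moment, turning the shorter way round; what a row does not reach only later rows make up. Full scale, the value 1, is 150 mm for a shift and 180 degrees for a turn. A row lasts 1/12 s, in which the tool goes at most 41.7 mm and 7.16 degrees, less where a joint would pass 70% of its speed; a pose out of reach is approached as far as the arm can. A call with a number of a shift or a turn outside -1 to 1 is refused whole. A call with a gripper value outside its range is refused whole. The fingers move at their own pace and stop on an object; "squeeze" is the grip in N (left out, the last holds). Time passes only in rows, so rows that repeat a pose let the fingers close. It gives the time, the measured TCP pose, the force and the opening at its end, in the units of the state.
- r.get_obs(): the state, without advancing time (a new reading comes with each control period).
- r.grab_frame(name): name is "scene" or "top"; returns a dict with "pixels" (384x512x3 uint8, red, green, blue), "camera_matrix" (3x3 intrinsics, pixels), "dist_coeffs" ([k1, k2, p1, p2, k3] as OpenCV has them; the pictures are not rectified), "rvec" (rotation vector, rad) and "tvec" (3), from world to camera coordinates, as OpenCV has them. Camera axes: x right, y down, z forward; pixel columns grow to the right and rows downward; lengths in m; the calibration is good to about 2 mm. A picture is of the moment at which its call begins. There is no depth.
- r.hand_in(): hands the job in, once; it reports no verdict.
The state is a dict: "clock": time; "joints": joint angles; "qvel": joint speeds; "tau": joint torques, N m; "tcp_pos": TCP position; "orientation": TCP orientation; "contact_force": force on the tool from outside, world axes, zero at the start; "moment": the same for the moment, N m; "grip_width": finger opening in m.
Only numpy, scipy, OpenCV 4.12 (cv2) and the standard library are available. Lean on these libraries where they do the work, as an engineer would, in place of code of your own. Each camera call takes 0.05 s, during which the arm holds its last target. There are 200 camera calls.

### The job

Set the table-top induction hob under the pot. Turn its blank heat knob anticlockwise to its stop, then clockwise by three clicks, and let go of it; then press the keys fully in, one at a time, letting each come up again: red once to clear the old setting, white twice for twenty minutes, green once to start. Press no key more often than that, and leave the pot and the other things on the table where they stand.

Things in the scene. Friction and masses are not known exactly. Their poses are not given: they have to be found in the camera images.
- hob: Flat table-top induction hob, aluminium case, black glass plate, 300 (x) x 300 (y) x 70 mm high, fixed to the table. Origin: centre of its footprint, on the table. x axis: from its front to its back (roughly away from the robot), y to its left, z up. Keys and knob stand in one row on its sloping front panel, at y = 112 (red), 62 (white), 12 (green) and -98 mm (knob).
- panel_mid (a point): Centre of the hob's control panel, on its face: 78 mm deep, 300 mm wide, sloping down to the front at 35 degrees from level. Its lower edge lies at x = -150, z = 21 mm of the hob's frame, its upper edge at x = -86, z = 66 mm. Axes as the hob's. All controls press or turn square to the panel, so 35 degrees from vertical.
- red_key_top (a point): Centre of the top face of the red key (leftmost, white square on it; clears the old setting): round cap, 30 mm in diameter, standing 8 mm above the panel. z axis: square out of the panel, up and to the front; x: up the slope; y: along the row to the left. The key goes in along -z.
- red_key (a joint): Travel of the red key in m: 0 up, 0.005 fully in. A spring returns it: 1.4 N at rest, 4.9 N fully in, where it meets a hard stop.
- white_key_top (a point): Centre of the top face of the white key (second from left, dark cross on it), size, axes and way of pressing as the red key's; each press adds ten minutes.
- white_key (a joint): Travel of the white key, as the red key's.
- green_key_top (a point): Centre of the top face of the green key (third from left, white bar on it), size, axes and way of pressing as the red key's; starts the hob.
- green_key (a joint): Travel of the green key, as the red key's.
- knob_grip (a point): Black heat knob at the right end of the row, no pointer or scale: skirt 49 mm in diameter, 9 mm high, with a grip bar 46 mm long, 14 mm wide, top 31 mm above the panel; pinch it across the 14 mm. Point: on the knob's axis, in the bar, 21 mm above the panel. z: square out of the panel; x: along the bar, turning with it: at the stop 36 degrees anticlockwise of up the slope.
- knob (a joint): Angle of the knob in rad: 0 at its anticlockwise end stop, growing clockwise (looking at the panel) to 2.513 at the other stop. It clicks into a rest every 0.419 rad (24 degrees): third click 1.257. Passing from click to click takes about 0.08 N m. It starts at or near its first, second or third click.
- pot_center (a point): Centre of the body of a covered steel pot, loose on the glass plate: 208 mm in diameter, 92 mm high to the rim, 148 mm to the top of the lid's knob; this point is 50 mm above its base. Lid fixed on it; black loop handles left and right, 289 mm over both. Its front stands about 24 mm behind the panel's upper edge. Must stay.
- green_cup: Green cup standing mouth down on the tray at the left, 87 x 118 x 64 mm, origin at its underside. Bystander.
- white_cup: White cup standing mouth down on the tray at the left, 87 x 118 x 64 mm, origin at its underside. Bystander.
- small_glass: Clear glass cup on the tray at the left, 72 mm across, 62 mm high, origin at its underside. Bystander.
- spice_jar: Spice jar, white with a label, 47 mm across, 98 mm high, left of the hob, origin at its underside. Bystander.
- salt_shaker: Salt shaker, glass with a grey top, 44 mm across, 90 mm high, left of the hob, origin at its underside. Bystander.

How it is judged:
On the way, in this order (a step that is already met when the one before it is completed fails the run):
1. the knob is turned anticlockwise to its end stop (within 0.12 rad), before any key is pressed ((value of joint knob below 0.12 rad or value of joint any of red_key, white_key, green_key above 0.0035 m)).
2. the knob rests at the third click from its stop (1.257 rad, within 0.14) (value of joint knob between 1.117 and 1.397 rad), for 0.3 s.
3. a key goes down by more than 3.5 mm of its 5 mm: it must be the red one, pressed once (value of joint any of red_key, white_key, green_key above 0.0035 m).
4. the red key comes up again (if another key went down instead, this is already so and the run fails) (value of joint red_key below 0.001 m).
5. a key goes down by more than 3.5 mm of its 5 mm: it must be the white one, pressed a first time (value of joint any of red_key, white_key, green_key above 0.0035 m).
6. the white key comes up again (if another key went down instead, this is already so and the run fails) (value of joint white_key below 0.001 m).
7. a key goes down by more than 3.5 mm of its 5 mm: it must be the white one, pressed a second time (value of joint any of red_key, white_key, green_key above 0.0035 m).
8. the white key comes up again (if another key went down instead, this is already so and the run fails) (value of joint white_key below 0.001 m).
9. a key goes down by more than 3.5 mm of its 5 mm: it must be the green one, pressed once (value of joint any of red_key, white_key, green_key above 0.0035 m).
10. the green key comes up again (if another key went down instead, this is already so and the run fails) (value of joint green_key below 0.001 m).
At the end, for the whole second after the job is handed in: The knob rests at its third click (1.257 rad, within 0.14), all three keys are up (less than 1 mm in), and the pot stands within 20 mm of where it stood (all of step 2 and velocity of joint knob between -0.05 and 0.05 rad/s and value of joint each of red_key, white_key, green_key below 0.001 m and distance of pot_center from where it was at the start of the episode below 0.02 m); the robot touches nothing.
It fails at once if a key goes in by more than 2.5 mm while the knob is not at its third click (1.257 rad, within 0.2) (value of joint any of red_key, white_key, green_key above 0.0025 m and not (value of joint knob between 1.057 and 1.457 rad)).
It fails at once if two keys are in by more than 2 mm at the same time (value of joint each of red_key, white_key above 0.002 m or value of joint each of white_key, green_key above 0.002 m or value of joint each of red_key, green_key above 0.002 m).
It fails at once if the pot is shifted by more than 20 mm (distance of pot_center from where it was at the start of the episode above 0.02 m).
It fails at once if a cup, the small glass, the spice jar or the salt shaker is shifted by more than 30 mm (distance of any of green_cup, white_cup, small_glass, spice_jar, salt_shaker from where it was at the start of the episode above 0.03 m).
It also fails if it takes over 56 s, if anything falls off the work surface, if the arm or the gripper's body presses on something with over 40 N, if the wrist force passes 120 N, or if a joint passes its speed limit or range.

## Working session

There is one attempt and no reset: what is moved stays moved. The work goes in short steps, Python scripts to look and compute and a tool call to move; the robot and the scene stay as the last step left them, time stands still between calls to the robot, and variables do not carry over. Pictures are saved under pics/ and viewed, about 8 in all and at most 12, crops included, and the job is handed in when it is done.

Besides the shell and the picture viewer there is one more tool, called after ">>>" as name([rows], argument=value, ...), one row to a line, values as JSON. send_rows: Moves the arm, as the interface text tells. Shift numbers are shares of 150 mm and turn numbers shares of 180 degrees, none past 1 either way. Its arguments: {"type":"object","properties":{"deltas":{"type":"array","items":{"type":"array","items":{"type":"number"}}},"squeeze":{"type":"number"}},"required":["deltas"]}

```bash
mkdir -p pics; ls
python3 - <<'E'
from bench import r
import cv2,numpy as np
o=r.get_obs();print({k:np.round(v,3).tolist() for k,v in o.items()})
for n in("scene","top"):
    f=r.grab_frame(n);cv2.imwrite(f"pics/{n}0.png",cv2.cvtColor(f["pixels"],cv2.COLOR_RGB2BGR))
    R=cv2.Rodrigues(np.array(f["rvec"]))[0];print(n,-R.T@np.array(f["tvec"]).ravel(),R[2],f["camera_matrix"],f["dist_coeffs"])
E
```

```text
pics
{'clock': 0.0, 'joints': [-1.453, 0.478, 0.022, 1.556, -0.012, 1.109, -0.083], 'qvel': [0.001, -0.0, 0.0, 0.0, -0.0, -0.0, 0.002], 'tau': [-0.0, -59.647, 1.608, -28.119, 0.012, 0.01, -0.0], 'tcp_pos': [0.151, 0.657, 0.241], 'orientation': [-0.354, -3.121, 0.003], 'contact_force': [0.409, -0.149, -1.436], 'moment': [-0.035, -0.08, 0.023], 'grip_width': 0.085}
scene [ 0.0896134  -0.59342162  0.67313311] [ 0.48007942  0.67112301 -0.56490499] [[368.71729211   0.         257.37365318]
 [  0.         368.71729211 193.4094907 ]
 [  0.           0.           1.        ]] [-0.03907897  0.          0.          0.          0.        ]
top [0.41799028 0.08790016 1.11235473] [ 0.17276435  0.01560942 -0.98483949] [[373.72579993   0.         258.09783299]
 [  0.         373.72579993 192.09747686]
 [  0.           0.           1.        ]] [-0.10270178  0.          0.          0.          0.        ]
```

View pics/scene0.png

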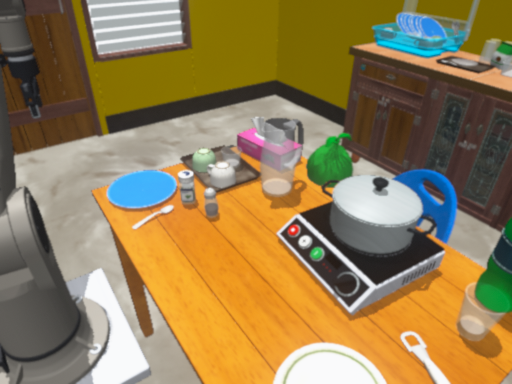

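View pics/top0.png

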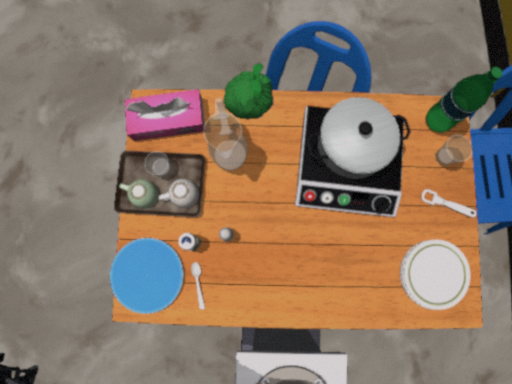

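The scene view shows the hob's panel facing the robot: red (292,230), white (305,242), green (316,254), knob (346,284). In the top view they are at red (309,197), white (327,198), green (344,200), knob (381,204). Next I'll measure these and crop the knob.

```bash
cat > h.py <<'E'
import cv2,numpy as np
from bench import r
def grab(n):
    f=r.grab_frame(n);f["K"]=np.array(f["camera_matrix"]);f["d"]=np.array(f["dist_coeffs"],float)
    f["R"]=cv2.Rodrigues(np.array(f["rvec"],float))[0];f["c"]=-f["R"].T@np.array(f["tvec"],float).ravel();return f
def cast(f,uv,z=None,p0=None,n=None):
    u=cv2.undistortPoints(np.array([[uv]],float),f["K"],f["d"]).ravel();d=f["R"].T@np.array([*u,1.])
    if n is None:n=np.array([0,0,1.]);p0=np.array([0,0,z])
    return f["c"]+d*((p0-f["c"])@n)/(d@n)
def blob(f,mask,uv,rad=12):
    m=np.zeros(mask.shape,np.uint8);cv2.circle(m,uv,rad,255,-1)
    nb,l,s,c=cv2.connectedComponentsWithStats(cv2.bitwise_and(mask.astype(np.uint8)*255,m))
    i=1+np.argmax(s[1:,4]);return c[i],s[i,4]
E
python3 - <<'E'
from h import *
for n,seeds in(("scene",[(292,230),(316,254)]),("top",[(309,197),(344,200)])):
    f=grab(n);p=f["pixels"].astype(int);R,G,B=p[...,0],p[...,1],p[...,2]
    P=[]
    for m,s in zip(((R>G+50)&(R>B+50),(G>R+30)&(G>B+20)),seeds):
        c,a=blob(f,m,s);w=cast(f,c,0.050);P.append(w);print(n,c.round(1),a,w.round(4))
    d=P[0]-P[1];print("len",np.linalg.norm(d),"yaw",np.degrees(np.arctan2(-d[0],d[1])))
    u,v=((346,284) if n=="scene" else (381,204))
    c=f["pixels"][v-28:v+28,u-32:u+32,::-1]
    cv2.imwrite(f"pics/k_{n}.png",cv2.resize(c,None,fx=8,fy=8,interpolation=cv2.INTER_CUBIC))
a=cv2.imread("pics/k_scene.png");b=cv2.imread("pics/k_top.png")
cv2.imwrite("pics/k.png",cv2.resize(np.hstack([a,b]),(800,350)))
E
```

```text
scene [292.7 229.5] 102 [ 0.5995 -0.0424  0.05  ]
scene [316.1 252.7] 126 [ 0.5904 -0.1422  0.05  ]
len 0.10018233693633195 yaw -5.186377732916505
top [309.5 195.7] 79 [ 0.5972 -0.0435  0.05  ]
top [343.7 199.6] 86 [ 0.5879 -0.1426  0.05  ]
len 0.09953961982726905 yaw -5.308543932977094
```

View pics/k.png

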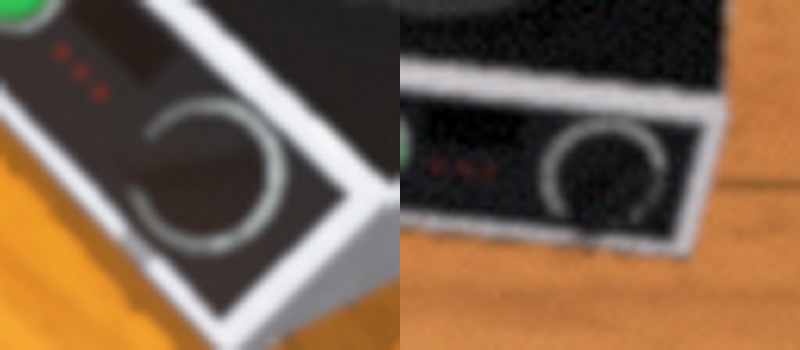

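Positions from the two views agree to about 2 mm, and both give a hob yaw of -5.2°. The knob bar is black on dark, so I'll brighten the crop and mark where the bar ends would project.

```bash
cat >> h.py <<'E'
from scipy.spatial.transform import Rotation as Ro
G=np.array([0.5892,-0.1424,0.050]);th=np.radians(-5.25)
hx=np.array([np.cos(th),np.sin(th),0]);hy=np.array([-np.sin(th),np.cos(th),0]);ez=np.array([0,0,1.])
a=np.radians(35);n=-np.sin(a)*hx+np.cos(a)*ez;u=np.cos(a)*hx+np.sin(a)*ez
P0=G-8e-3*n-12e-3*hy          # panel_mid
def pt(y,h,s=0): return P0+y*1e-3*hy+h*1e-3*n+s*1e-3*u
def goal(phi=0): # tool rot: z=-n, x=downslope turned phi deg anticlockwise (about n)
    return Ro.from_rotvec(np.radians(phi)*n)*Ro.from_matrix(np.c_[-u,hy,-n])
def delta(p,Rg):
    o=r.get_obs();Rc=Ro.from_rotvec(o["orientation"])
    return (Rc.inv().apply(p-np.array(o["tcp_pos"]))/.15).round(3),((Rc.inv()*Rg).as_rotvec()/np.pi).round(4)
E
python3 - <<'E'
from h import *
out=[]
for nm,(cu,cv) in(("scene",(346,280)),("top",(381,202))):
    f=grab(nm);x0,y0=cu-24,cv-24;S=8
    im=cv2.resize(f["pixels"][y0:y0+48,x0:x0+48,::-1],None,fx=S,fy=S,interpolation=cv2.INTER_CUBIC)
    im=np.clip(255*(im/255.)**.45*1.0,0,255).astype(np.uint8)
    im2=im.copy()
    for phi,col in((12,(0,255,0)),(-12,(0,255,255)),(-36,(255,0,255))):
        d=np.cos(np.radians(phi))*u+np.sin(np.radians(phi))*hy
        for e in(-23e-3,23e-3):
            q=cv2.projectPoints((pt(-98,31)+e*d)[None],np.array(f["rvec"]),np.array(f["tvec"]),f["K"],f["d"])[0].ravel()
            cv2.circle(im2,tuple(int(v) for v in (q-[x0,y0]+.5)*S),3,col,-1)
    out.append(np.vstack([im,im2]))
cv2.imwrite("pics/k2.png",cv2.resize(np.hstack(out),(600,600)))
for phi in(0,12,-12):print(phi,delta(pt(-98,80),goal(phi)))
E
```

```text
0 (array([-3.866, -5.308,  0.89 ]), array([-0.0132, -0.1942, -0.0413]))
12 (array([-3.866, -5.308,  0.89 ]), array([ 0.0072, -0.1953, -0.1059]))
-12 (array([-3.866, -5.308,  0.89 ]), array([-0.0334, -0.1916,  0.0233]))
```

View pics/k2.png

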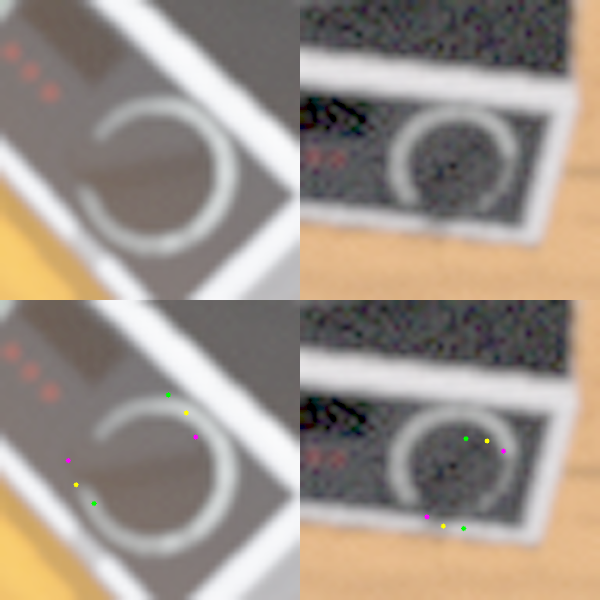

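In the brightened scene crop the bar's dark side face runs from about (80,180) to (205,150). That matches the markers for click 3, so the bar starts about 36° clockwise of up the slope. I'll move over in stages now.

>>> send_rows([
  [1, -0.3, -0.2, -0.2, 0, 0, 0],
  [1, -0.55, -0.35, -0.3, 0, 0, 0],
  [1, -0.8, -0.5, -0.3, 0, 0, 0],
  [1, -1, -0.6, -0.3, 0, 0, 0],
  [1, -1, -0.6, -0.3, 0, 0, 0],
])

```text
clock: 0.72
tcp_pos: [0.2831, 0.5322, 0.2885]
orientation: [0.365, 3.117, -0.0]
contact_force: [1.1, -0.9, 0.4]
grip_width: 0.0854
```

>>> send_rows([
  [0.7, -0.18, -0.18, 0, 0, 0, 0],
  [0.7, -0.36, -0.36, 0, 0, 0, 0],
  [0.7, -0.54, -0.54, 0, 0, 0, 0],
  [0.7, -0.72, -0.72, 0, 0, 0, 0],
  [0.7, -0.9, -0.9, 0, 0, 0, 0],
  [0.7, -1, -1, 0, 0, 0, 0],
  [0.7, -1, -1, 0, 0, 0, 0],
])

```text
clock: 1.3
tcp_pos: [0.3933, 0.3513, 0.2876]
orientation: [0.367, 3.118, -0.002]
contact_force: [-0.1, 0.0, -0.6]
grip_width: 0.0598
```

>>> send_rows([
  [0.7, -0.18, -0.18, 0, 0, 0, 0],
  [0.7, -0.36, -0.36, 0, 0, 0, 0],
  [0.7, -0.54, -0.54, 0, 0, 0, 0],
  [0.7, -0.72, -0.72, 0, 0, 0, 0],
  [0.7, -0.9, -0.9, 0, 0, 0, 0],
  [0.7, -1, -1, 0, 0, 0, 0],
  [0.7, -1, -1, 0, 0, 0, 0],
])

```text
clock: 1.88
tcp_pos: [0.5049, 0.172, 0.2876]
orientation: [0.366, 3.118, -0.002]
contact_force: [0.9, -0.7, 0.1]
grip_width: 0.0596
```

>>> send_rows([
  [0.7, -0.07, -0.25, 0, 0, 0, 0],
  [0.7, -0.15, -0.5, 0, 0, 0, 0],
  [0.7, -0.22, -0.75, 0, 0, 0, 0],
  [0.7, -0.3, -1, 0, 0, 0, 0],
  [0.7, -0.3, -1, 0, 0, 0, 0],
  [0.7, -0.3, -1, 0, 0, 0, 0],
])

```text
clock: 2.38
tcp_pos: [0.5127, 0.0195, 0.2875]
orientation: [0.36, 3.121, 0.0]
contact_force: [0.3, 0.3, -0.2]
grip_width: 0.0599
```

Run:
```python
from h import *
o=r.get_obs();print(o["clock"],np.round(o["joints"],2),np.round(o["tcp_pos"],3),o["grip_width"])
for s in(-36,144):print(delta(pt(-98,110),goal(s)))
```

```text
2.3833 [-0.52  0.16  0.41  1.91 -0.07  1.09  1.26] [0.513 0.019 0.288] 0.05991599631026877
(array([-0.457, -1.715,  1.026]), array([-0.0733, -0.182 ,  0.1511]))
(array([-0.457, -1.715,  1.026]), array([ 0.244 , -0.0982, -0.8097]))
```

>>> send_rows([
  [0.7, -0.1, -0.25, 0.1, -0.015, -0.036, 0.03],
  [0.7, -0.2, -0.5, 0.2, -0.03, -0.073, 0.06],
  [0.7, -0.3, -0.75, 0.3, -0.044, -0.11, 0.09],
  [0.7, -0.4, -1, 0.4, -0.059, -0.146, 0.12],
  [0.7, -0.457, -1, 0.5, -0.073, -0.182, 0.151],
  [0.7, -0.457, -1, 0.5, -0.073, -0.182, 0.151],
  [0.7, -0.457, -1, 0.5, -0.073, -0.182, 0.151],
])

```text
clock: 2.97
tcp_pos: [0.5398, -0.1361, 0.2065]
orientation: [0.894, 2.405, 0.222]
contact_force: [-0.5, 0.7, -1.6]
grip_width: 0.0597
```

Run:
```python
from h import *
o=r.get_obs();print(o["clock"],np.round(o["joints"],2),np.round(o["tcp_pos"],3),o["grip_width"])
for h in(70,24):print(delta(pt(-98,h),goal(-36)))
```

```text
2.9667 [-0.3   0.12  0.51  2.32 -0.82  0.18  1.82] [ 0.54  -0.136  0.206] 0.0597282934740072
(array([-0.186, -0.795,  0.628]), array([-0.0002, -0.0077,  0.0013]))
(array([-0.193, -0.795,  0.934]), array([-0.0002, -0.0077,  0.0013]))
```

>>> send_rows([
  [0.7, -0.05, -0.2, 0.16, 0, -0.002, 0],
  [0.7, -0.1, -0.4, 0.31, 0, -0.004, 0],
  [0.7, -0.14, -0.6, 0.47, 0, -0.006, 0],
  [0.7, -0.186, -0.795, 0.6, 0, -0.0077, 0.0013],
  [0.7, -0.186, -0.795, 0.628, 0, -0.0077, 0.0013],
  [0.7, -0.186, -0.795, 0.628, 0, -0.0077, 0.0013],
])

```text
clock: 3.47
tcp_pos: [0.5564, -0.2373, 0.1503]
orientation: [0.887, 2.405, 0.214]
contact_force: [0.4, 0.4, 0.1]
grip_width: 0.0598
```

Run:
```python
from h import *
o=r.get_obs();print(o["clock"],np.round(o["joints"],2),np.round(o["tcp_pos"],3),o["grip_width"])
for h in(70,24):print(delta(pt(-98,h),goal(-36)))
f=grab("scene");cv2.imwrite("pics/hov.png",cv2.resize(f["pixels"][140:332,240:496,::-1],(768,576),interpolation=cv2.INTER_CUBIC))
```

```text
3.4667 [ 0.41  0.32 -0.02  2.22 -1.36  0.17  2.57] [ 0.556 -0.237  0.15 ] 0.05981464105141083
(array([ 0.153, -0.213,  0.23 ]), array([-0.0013, -0.0063,  0.0033]))
(array([ 0.147, -0.212,  0.537]), array([-0.0013, -0.0063,  0.0033]))
```

View pics/hov.png

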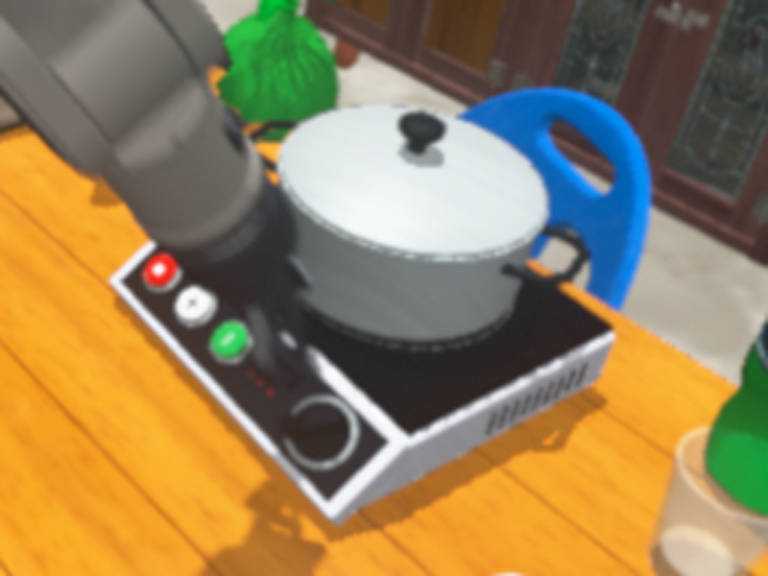

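The hover picture shows the gripper stopped short of the knob: fingertips near (290,350), knob at (322,430). Joints 5 and 6 are at their limits (q5 -1.36, q6 0.17), so I need the other wrist branch. I'll identify the kinematics from the logged samples.

```bash
cat > kin.py <<'E'
import numpy as np, itertools
from scipy.spatial.transform import Rotation as Ro
from scipy.optimize import least_squares
S=[([-1.453,.478,.022,1.556,-.012,1.109,-.083],[.151,.657,.241],[-.354,-3.121,.003]),
([-.52,.16,.41,1.91,-.07,1.09,1.26],[.513,.019,.288],[.36,3.121,0]),
([-.30,.12,.51,2.32,-.82,.18,1.82],[.5398,-.1361,.2065],[.894,2.405,.222]),
([.41,.32,-.02,2.22,-1.36,.17,2.57],[.5564,-.2373,.1503],[.887,2.405,.214])]
def rots(q,s):
    out=[Ro.identity()]
    for i,a in enumerate(q): out.append(out[-1]*Ro.from_euler("zyzyzyz"[i],s[i]*a))
    return out
def orierr(s,c,T):
    pass
E
python3 - <<'E'
from kin import *
from h import r
o=r.get_obs();S[3]=(list(o["joints"]),list(o["tcp_pos"]),list(o["orientation"]))
best=[]
for sg in itertools.product((1,-1),repeat=7):
    D=[rots(q,sg)[-1] for q,_,_ in S];M=[Ro.from_rotvec(w) for *_,w in S]
    def f(x): return np.concatenate([((Ro.from_euler('z',x[0])*d*Ro.from_rotvec(x[1:])).inv()*m).as_rotvec() for d,m in zip(D,M)])
    for c in(0,1.5,-1.5,3.1):
        z=least_squares(f,[0,0,0,c]);best.append((z.cost,sg,z.x.round(3)))
best.sort(key=lambda b:b[0])
for b in best[:4]:print(b)
E
```

```text
(np.float64(2.3420031139245743e-05), (-1, -1, -1, -1, -1, -1, -1), array([-3.146, -0.   , -0.   , -1.575]))
(np.float64(2.3420031139245875e-05), (-1, 1, -1, 1, -1, 1, -1), array([-0.004,  0.   , -0.   ,  1.567]))
(np.float64(2.3420031139245915e-05), (-1, 1, -1, 1, -1, 1, -1), array([-0.004,  0.   , -0.   ,  1.567]))
(np.float64(2.3420031139246227e-05), (-1, -1, -1, -1, -1, -1, -1), array([3.137e+00, 1.000e-03, 1.000e-03, 4.708e+00]))
```

```bash
cat >> kin.py <<'E'
sg=(-1,1,-1,1,-1,1,-1)
C=Ro.from_euler('z',np.pi/2)
def basis(q):
    R=rots(q,sg);e=np.eye(3)
    return np.c_[e[2],R[1].as_matrix()[:,1],R[3].as_matrix()[:,2],R[3].as_matrix()[:,0],R[4].as_matrix()[:,1],R[5].as_matrix()[:,2],R[5].as_matrix()[:,0],R[6].as_matrix()[:,1],R[7].as_matrix()[:,2]]
E
python3 - <<'E'
from kin import *
from h import r
o=r.get_obs();S[3]=(list(o["joints"]),list(o["tcp_pos"]),list(o["orientation"]))
A=np.vstack([basis(q) for q,*_ in S]);b=np.concatenate([p for _,p,_ in S])
for cols in([0,2,5,8],[0,1,2,5,8],[0,1,2,3,5,8],[0,1,2,4,5,8],[0,2,5,7,8],[0,1,2,5,7,8],[0,1,2,4,5,7,8],[0,1,2,3,4,5,6,7,8]):
    x,*_=np.linalg.lstsq(A[:,cols],b,rcond=None);print(cols,x.round(3),"max res",np.abs(A[:,cols]@x-b).max().round(4))
E
```

```text
[0, 2, 5, 8] [0.394 0.441 0.521 0.294] max res 0.0613
[0, 1, 2, 5, 8] [ 0.246 -0.063  0.566  0.46   0.304] max res 0.0069
[0, 1, 2, 3, 5, 8] [ 0.249 -0.064  0.574 -0.013  0.47   0.314] max res 0.0061
[0, 1, 2, 4, 5, 8] [ 0.292 -0.031  0.535 -0.031  0.476  0.313] max res 0.0015
[0, 2, 5, 7, 8] [ 0.363  0.546  0.483 -0.063  0.379] max res 0.0589
[0, 1, 2, 5, 7, 8] [ 0.252 -0.059  0.569  0.46  -0.006  0.312] max res 0.0054
[0, 1, 2, 4, 5, 7, 8] [ 0.293 -0.03   0.534 -0.032  0.477  0.001  0.313] max res 0.0015
[0, 1, 2, 3, 4, 5, 6, 7, 8] [ 0.302 -0.026  0.525  0.002 -0.039  0.481  0.003  0.004  0.308] max res 0.0012
```

```bash
cat >> kin.py <<'E'
L=np.array([.292,-.031,.535,0,-.031,.476,0,0,.313])
lo=np.array([-2.96,-.34,-1.41,.24,-1.37,.17,-2.96]);hi=np.array([2.96,2.1,1.46,2.44,4.51,1.92,2.96])
def fk(q): return basis(q)@L, rots(q,sg)[-1]*C
def err(q,p,Rg):
    x,R=fk(q);return np.r_[p-x,.3*(Rg*R.inv()).as_rotvec()]
def ik(q0,p,Rg,w=.01):
    m=.06;z=least_squares(lambda q:np.r_[err(q,p,Rg)*10,w*(q-q0)],np.clip(q0,lo+m,hi-m),bounds=(lo+m/2,hi-m/2))
    return z.x,np.linalg.norm(err(z.x,p,Rg))
def margin(q): return np.min(np.minimum(q-lo,hi-q))
E
python3 - <<'E'
from kin import *
from h import *
rng=np.random.default_rng(0)
for nm,y,phi in(("knob",-98,-36),("knob",-98,144),("red",112,0),("red",112,180)):
    sols=[]
    for _ in range(40):
        q,e=ik(rng.uniform(lo,hi),pt(y,24),goal(phi),.001)
        if e<2e-3:sols.append((margin(q),q))
    sols.sort(key=lambda s:-s[0]);print(nm,phi,len(sols))
    for m,q in sols[:4]:print("  ",round(m,2),q.round(2))
E
```

```text
knob -36 24
   0.25 [ 1.24  0.8  -1.05  2.17  1.89  0.42 -0.37]
   0.12 [ 0.28  0.52  0.14  2.23  4.03  0.31 -2.84]
   0.11 [ 1.1   0.68 -0.85  2.17  2.04  0.28 -0.61]
   0.09 [ 1.08  0.67 -0.82  2.18  2.08  0.26 -0.65]
knob 144 26
   0.2 [0.17 0.54 0.28 2.24 4.1  0.37 0.2 ]
   0.18 [-0.19  0.68  0.75  2.26  4.23  0.64 -0.04]
   0.18 [-0.22  0.69  0.79  2.26  4.23  0.67 -0.06]
   0.18 [-0.27  0.73  0.86  2.26  4.24  0.72 -0.09]
red 0 25
   0.18 [ 0.85  0.83 -1.16  2.26  1.96  0.78 -0.19]
   0.18 [ 0.83  0.8  -1.13  2.26  1.96  0.75 -0.21]
   0.17 [ 0.75  0.72 -1.01  2.27  1.99  0.66 -0.3 ]
   0.17 [ 0.64  0.64 -0.86  2.27  2.04  0.56 -0.41]
red 180 15
   0.17 [ 0.62  0.63 -0.84  2.27  2.05  0.55  2.71]
   0.16 [ 0.6   0.62 -0.81  2.28  2.06  0.53  2.7 ]
   0.13 [ 0.74  0.71 -1.    2.27  1.99  0.65  2.83]
   0.12 [-0.02  0.48 -0.08  2.32  2.65  0.29  1.92]
```

```bash
cat >> kin.py <<'E'
def step(q,p,Rg,w=.02):
    z=least_squares(lambda x:np.r_[err(x,p,Rg)*10,w*(x-q)],np.clip(q,lo+1e-4,hi-1e-4),bounds=(lo,hi));return z.x
def path(q,wps,n=12):
    out=[q];dev=[]
    for p,Rg in wps:
        p0,R0=fk(q)
        w=(R0.inv()*Rg).as_rotvec()
        for i in range(1,n+1): q=step(q,p0+(p-p0)*i/n,R0*Ro.from_rotvec(w*i/n))
        out.append(q);dev.append(np.linalg.norm(err(q,p,Rg)))
    return out,np.array(dev)
E
cat > sim.py <<'E'
from kin import *
from h import *
q0=np.array(r.get_obs()["joints"])
# validation: sample 2 -> 3 -> 4
o,d=path(np.array(S[1][0]),[(np.array(p),Ro.from_rotvec(w)) for _,p,w in S[2:]])
print("val",[x.round(2).tolist() for x in o[1:]],d)
down=Ro.from_matrix(np.c_[-hx,hy,-ez])
H=pt(-98,80)
for beta in(-45,-30,30,45):
  for pit in(0,20):
    up=np.array([.5,-.2,.27])
    via=Ro.from_rotvec(np.radians(beta)*hx)*Ro.from_rotvec(np.radians(-pit)*hy)*down
    W=[(up,goal(-36)),(up,down),(up,via),(up,Ro.from_rotvec(np.radians(beta/2)*hx)*goal(0)),(up,goal(-20)),(H,goal(-36)),(pt(-98,24),goal(-36)),(pt(-98,24),goal(0)),(pt(-98,24),goal(36))]
    o,d=path(q0,W);print(beta,pit,d.round(3));
    if d[5:].max()<.01:
        for x in o[2:]:print("   ",x.round(2))
E
python3 sim.py
```

```text
val [[-0.23, 0.12, 0.43, 2.32, -0.73, 0.17, 1.73], [0.39, 0.32, 0.0, 2.22, -1.35, 0.18, 2.55]] [1.41609372e-04 9.80437196e-06]
-45 0 [0.    0.    0.    0.    0.    0.021 0.034 0.041 0.051]
-45 20 [0.    0.    0.    0.    0.    0.021 0.034 0.041 0.051]
-30 0 [0.    0.    0.    0.    0.    0.021 0.034 0.041 0.051]
-30 20 [0.    0.    0.    0.    0.    0.021 0.034 0.041 0.051]
30 0 [0.    0.    0.    0.    0.    0.021 0.034 0.041 0.051]
30 20 [0.    0.    0.    0.    0.    0.021 0.034 0.041 0.051]
45 0 [0.    0.    0.    0.    0.    0.021 0.034 0.041 0.051]
45 20 [0.    0.    0.    0.    0.    0.021 0.034 0.041 0.051]
```

```bash
cat > sim2.py <<'E'
from kin import *
from h import *
q0=np.array(r.get_obs()["joints"])
down=Ro.from_matrix(np.c_[-hx,hy,-ez])
H=pt(-98,90);K=pt(-98,24);rv=Ro.from_rotvec
for up in([.5,-.2,.27],[.5,-.3,.27]):
 for ph in(0,40,-40):
  for beta in(-60,-40,40,60):
    up=np.array(up);t=rv(np.radians(beta)*hx)
    s=rv(np.radians(ph)*n)
    W=[(up,down),(up,t*rv(np.radians(ph)*ez)*down),(up,t*goal(ph)),(up,rv(np.radians(beta/2)*hx)*goal(ph)),(up,goal(0)),(H,goal(-36)),(K,goal(-36)),(K,goal(0)),(K,goal(38))]
    o,d=path(q0,W,10);print(up,ph,beta,"q5",[round(x[4],2) for x in o],d[5:].max().round(3))
    if d[5:].max()<.01:
        for x in o[2:]:print("   ",x.round(2))
E
python3 sim2.py
```

```text
[ 0.5  -0.2   0.27] 0 -60 q5 [np.float64(-1.36), np.float64(-0.13), np.float64(0.82), np.float64(1.61), np.float64(1.3), np.float64(-0.16), np.float64(1.21), np.float64(1.27), np.float64(1.27), np.float64(1.27)] 0.172
[ 0.5  -0.2   0.27] 0 -40 q5 [np.float64(-1.36), np.float64(-0.13), np.float64(0.61), np.float64(1.47), np.float64(1.06), np.float64(0.56), np.float64(1.21), np.float64(1.27), np.float64(1.27), np.float64(1.27)] 0.172
[ 0.5  -0.2   0.27] 0 40 q5 [np.float64(-1.36), np.float64(-0.13), np.float64(-0.74), np.float64(-1.24), np.float64(-1.04), np.float64(-0.46), np.float64(-1.37), np.float64(-1.37), np.float64(-1.09), np.float64(-0.37)] 0.051
[ 0.5  -0.2   0.27] 0 60 q5 [np.float64(-1.36), np.float64(-0.13), np.float64(-0.91), np.float64(-1.36), np.float64(-1.16), np.float64(-0.46), np.float64(-1.37), np.float64(-1.37), np.float64(-1.09), np.float64(-0.37)] 0.051
[ 0.5  -0.2   0.27] 40 -60 q5 [np.float64(-1.36), np.float64(-0.13), np.float64(0.85), np.float64(1.61), np.float64(1.3), np.float64(-0.35), np.float64(-1.37), np.float64(-1.37), np.float64(-1.09), np.float64(-0.37
[... 3935 characters left out ...]
71  2.18  2.25  0.2   0.43]
[ 0.5  -0.3   0.27] -40 -40 q5 [np.float64(-1.36), np.float64(-0.19), np.float64(0.51), np.float64(1.77), np.float64(1.15), np.float64(0.27), np.float64(1.21), np.float64(1.27), np.float64(1.27), np.float64(1.27)] 0.172
[ 0.5  -0.3   0.27] -40 40 q5 [np.float64(-1.36), np.float64(-0.19), np.float64(-0.75), np.float64(-1.2), np.float64(-1.07), np.float64(-0.78), np.float64(-1.37), np.float64(-1.37), np.float64(-1.09), np.float64(-0.37)] 0.051
[ 0.5  -0.3   0.27] -40 60 q5 [np.float64(-1.36), np.float64(-0.19), np.float64(-0.91), np.float64(-1.31), np.float64(-1.15), np.float64(-0.79), np.float64(-1.37), np.float64(-1.37), np.float64(-1.09), np.float64(-0.37)] 0.051
```

```bash
cat > sim3.py <<'E'
from kin import *
from h import *
q0=np.array(r.get_obs()["joints"])
down=Ro.from_matrix(np.c_[-hx,hy,-ez])
K=pt(-98,24);rv=Ro.from_rotvec;up=np.array([.5,-.2,.27])
for hh in(100,140):
 for beta in(-60,-50,-40):
  for ph in(-36,0,30):
   t=rv(np.radians(beta)*hx);H=pt(-98,hh)
   W=[(up,down),(up,t*down),(up,t*goal(ph)),(H,t*goal(ph)),(H,rv(np.radians(beta/2)*hx)*goal(-36)),(H,goal(-36)),(K,goal(-36)),(K,goal(38)),(K,goal(-38)),(pt(-98,70),goal(0)),(pt(112,70),goal(0)),(pt(112,12),goal(0)),(pt(12,12),goal(0))]
   o,d=path(q0,W,10);print(hh,beta,ph,"q5",np.round([x[4] for x in o],2),d[5:].max().round(3))
   if d[5:].max()<.01 and not globals().get("done"):
        done=1
        for x in o:print("   ",x.round(2))
E
python3 sim3.py
```

```text
100 -60 -36 q5 [-1.36 -0.13  0.82  1.61  1.97  2.16  1.65  1.93  2.35  1.93  1.95  1.88
  2.01  2.08] 0.0
    [ 0.43  0.32 -0.03  2.22 -1.36  0.17  2.57]
    [-0.18  0.24  0.53  1.88 -0.13  1.06  1.88]
    [-0.75  0.47  0.63  2.05  0.82  1.17  0.83]
    [-0.39  0.2   0.1   2.44  1.61  1.04 -0.4 ]
    [-0.12  0.62 -0.02  2.41  1.97  1.12 -0.83]
    [ 0.17  0.37 -0.06  2.39  2.16  0.53 -0.94]
    [ 1.22  0.5  -0.92  2.24  1.65  0.17 -0.26]
    [ 1.2   0.75 -0.98  2.17  1.93  0.37 -0.43]
    [ 0.96  0.61 -0.66  2.18  2.35  0.19  0.32]
    [ 1.2   0.75 -0.98  2.17  1.93  0.37 -0.47]
    [ 1.1   0.54 -0.81  2.22  1.95  0.17  0.06]
    [ 0.8   0.59 -1.05  2.31  1.88  0.59 -0.26]
    [ 0.74  0.75 -1.    2.25  2.01  0.67 -0.3 ]
    [ 0.93  0.72 -0.93  2.24  2.08  0.49 -0.19]
100 -60 0 q5 [-1.36 -0.13  0.82  1.61  1.97  2.13  1.65  1.93  2.35  1.93  1.95  1.88
  2.01  2.08] 0.0
100 -60 30 q5 [-1.36 -0.13  0.82  1.61  1.97  2.11  1.65  1.93  2.35  1.93  1.95  1.88
  2.01  2.08] 0.0
100 -50 -36 q5 [-1.36 -0.13  0.73  1.56  2.03  2.28  1.65  1.93  2.35  1.93  1.95  1.88
  2.01  2.08] 0.0
100 -50
[... 761 characters left out ...]
1.61  1.93  1.95  1.25  1.89  2.25  1.89  1.91  1.88
  2.01  2.07] 0.0
140 -50 -36 q5 [-1.36 -0.13  0.73  1.56  1.94  2.    1.25  1.89  2.25  1.89  1.91  1.88
  2.01  2.07] 0.0
140 -50 0 q5 [-1.36 -0.13  0.73  1.56  1.94  1.97  1.25  1.89  2.25  1.89  1.91  1.88
  2.01  2.07] 0.0
140 -50 30 q5 [-1.36 -0.13  0.73  1.56  1.94  1.96  1.25  1.89  2.25  1.89  1.91  1.88
  2.01  2.07] 0.0
140 -40 -36 q5 [-1.36 -0.13  0.61  1.47  1.98  2.11  1.24  1.89  2.25  1.89  1.92  1.88
  2.01  2.07] 0.0
140 -40 0 q5 [-1.36 -0.13  0.61  1.47  1.98  2.06  1.24  1.89  2.25  1.89  1.92  1.88
  2.01  2.07] 0.0
140 -40 30 q5 [-1.36 -0.13  0.61  1.47  1.98  2.03  1.24  1.89  2.25  1.89  1.92  1.88
  2.01  2.07] 0.0
```

```bash
cat >> h.py <<'E'
down=Ro.from_matrix(np.c_[-hx,hy,-ez]);up=np.array([.5,-.2,.27])
tl=Ro.from_rotvec(np.radians(-50)*hx)
def st():
    o=r.get_obs();print(round(o["clock"],2),np.round(o["joints"],2),np.round(o["tcp_pos"],4),round(o["grip_width"],4),np.round(o["contact_force"],1))
E
python3 - <<'E'
from h import *
st();print(delta(up,down))
E
```

```text
3.52 [ 0.43  0.32 -0.03  2.22 -1.36  0.17  2.57] [ 0.5533 -0.2472  0.1483] 0.0598 [ 0.6 -4.4 -1.1]
(array([ 0.057,  0.305, -0.887]), array([ 0.0588,  0.1817, -0.1943]))
```

>>> send_rows([
  [0.7, 0.06, 0.1, -0.3, 0, 0, 0],
  [0.7, 0.06, 0.3, -0.6, 0, 0, 0],
  [0.7, 0.06, 0.3, -0.89, 0.06, 0.18, -0.19],
  [0.7, 0.06, 0.3, -0.89, 0.06, 0.18, -0.19],
  [0.7, 0.06, 0.3, -0.89, 0.06, 0.18, -0.19],
  [0.7, 0.06, 0.3, -0.89, 0.06, 0.18, -0.19],
  [0.7, 0.06, 0.3, -0.89, 0.06, 0.18, -0.19],
  [0.7, 0.06, 0.3, -0.89, 0.06, 0.18, -0.19],
  [0.7, 0.06, 0.3, -0.89, 0.06, 0.18, -0.19],
  [0.7, 0.06, 0.3, -0.89, 0.06, 0.18, -0.19],
])

```text
clock: 4.35
tcp_pos: [0.5008, -0.1918, 0.2728]
orientation: [0.172, 3.115, 0.006]
contact_force: [0.2, 0.1, -0.4]
grip_width: 0.0599
```

Run:
```python
from h import *
st();print(delta(up,tl*down))
```

```text
4.35 [-0.17  0.22  0.5   1.89 -0.13  1.04  1.84] [ 0.5008 -0.1918  0.2728] 0.0599 [ 0.2  0.1 -0.4]
(array([-0.001, -0.055,  0.018]), array([ 0.2793,  0.004 , -0.0087]))
```

Matches the model. Next the sideways tilt.

>>> send_rows([
  [0.7, 0, 0, 0, 0.04, 0, 0],
  [0.7, 0, 0, 0, 0.08, 0, 0],
  [0.7, 0, 0, 0, 0.12, 0, 0],
  [0.7, 0, 0, 0, 0.16, 0, 0],
  [0.7, 0, 0, 0, 0.2, 0, 0],
  [0.7, 0, 0, 0, 0.24, 0, 0],
  [0.7, 0, 0, 0, 0.28, 0, 0],
  [0.7, 0, 0, 0, 0.28, 0, 0],
  [0.7, 0, 0, 0, 0.28, 0, 0],
])

```text
clock: 5.1
tcp_pos: [0.5004, -0.1906, 0.2704]
orientation: [-0.171, -2.818, 1.315]
contact_force: [0.4, -0.1, -0.3]
grip_width: 0.0595
```

Run:
```python
from h import *
st();print(delta(up,tl*goal(-36)))
```

```text
5.1 [-0.67  0.38  0.57  2.02  0.73  1.14  0.9 ] [ 0.5004 -0.1906  0.2704] 0.0595 [ 0.4 -0.1 -0.3]
(array([-0.004, -0.038,  0.049]), array([-0.0637, -0.1871,  0.1847]))
```

>>> send_rows([
  [0.7, 0, 0, 0, -0.01, -0.03, 0.03],
  [0.7, 0, 0, 0, -0.02, -0.06, 0.06],
  [0.7, 0, 0, 0, -0.03, -0.09, 0.09],
  [0.7, 0, 0, 0, -0.04, -0.12, 0.12],
  [0.7, 0, 0, 0, -0.05, -0.15, 0.15],
  [0.7, 0, 0, 0, -0.064, -0.187, 0.185],
  [0.7, 0, 0, 0, -0.064, -0.187, 0.185],
  [0.7, 0, 0, 0, -0.064, -0.187, 0.185],
  [0.7, 0, 0, 0, -0.064, -0.187, 0.185],
])

```text
clock: 5.85
tcp_pos: [0.4987, -0.1951, 0.2731]
orientation: [0.49, 2.184, -0.81]
contact_force: [0.3, -0.3, 0.6]
grip_width: 0.0597
```

Run:
```python
from h import *
st();print(delta(pt(-98,100),tl*goal(-36)))
```

```text
5.85 [-0.52  0.11  0.29  2.43  1.53  0.87 -0.35] [ 0.4987 -0.1951  0.2731] 0.0597 [ 0.3 -0.3  0.6]
(array([0.589, 0.243, 0.848]), array([-0.0013,  0.0001, -0.0037]))
```

>>> send_rows([
  [0.7, 0.1, 0.05, 0.15, 0, 0, 0],
  [0.7, 0.2, 0.1, 0.3, 0, 0, 0],
  [0.7, 0.35, 0.15, 0.5, 0, 0, 0],
  [0.7, 0.47, 0.2, 0.7, 0, 0, 0],
  [0.7, 0.59, 0.24, 0.85, 0, 0, 0],
  [0.7, 0.59, 0.24, 0.85, 0, 0, 0],
  [0.7, 0.59, 0.24, 0.85, 0, 0, 0],
])

```text
clock: 6.43
tcp_pos: [0.5249, -0.2496, 0.1223]
orientation: [0.488, 2.191, -0.821]
contact_force: [-0.3, -0.6, 1.2]
grip_width: 0.0603
```

Run:
```python
from h import *
st();print(delta(pt(-98,100),goal(-36)))
```

```text
6.43 [-0.01  0.53 -0.08  2.42  2.01  0.96 -0.85] [ 0.5249 -0.2496  0.1223] 0.0603 [-0.3 -0.6  1.2]
(array([-0.021,  0.01 , -0.016]), array([-0.1874,  0.1333,  0.157 ]))
```

>>> send_rows([
  [0.7, -0.02, 0.01, -0.016, -0.027, 0.019, 0.022],
  [0.7, -0.02, 0.01, -0.016, -0.053, 0.038, 0.045],
  [0.7, -0.02, 0.01, -0.016, -0.08, 0.057, 0.067],
  [0.7, -0.02, 0.01, -0.016, -0.107, 0.076, 0.09],
  [0.7, -0.02, 0.01, -0.016, -0.134, 0.095, 0.112],
  [0.7, -0.02, 0.01, -0.016, -0.16, 0.114, 0.134],
  [0.7, -0.02, 0.01, -0.016, -0.187, 0.133, 0.157],
  [0.7, -0.02, 0.01, -0.016, -0.187, 0.133, 0.157],
  [0.7, -0.02, 0.01, -0.016, -0.187, 0.133, 0.157],
  [0.7, -0.02, 0.01, -0.016, -0.187, 0.133, 0.157],
])

```text
clock: 7.27
tcp_pos: [0.5272, -0.2455, 0.1266]
orientation: [0.876, 2.385, 0.172]
contact_force: [-1.0, 0.2, -1.8]
grip_width: 0.06
```

Run:
```python
from h import *
st();print(delta(pt(-98,60),goal(-36)),delta(pt(-98,24),goal(-36)))
```

```text
7.27 [ 1.15  0.47 -0.86  2.26  1.78  0.17 -0.42] [ 0.5272 -0.2455  0.1266] 0.06 [-1.   0.2 -1.8]
(array([ 0.003, -0.007,  0.272]), array([-0.0066,  0.0043,  0.0076])) (array([ 0.007, -0.002,  0.512]), array([-0.0066,  0.0043,  0.0076]))
```

>>> send_rows([
  [0.7, 0.003, -0.007, 0.15, -0.003, 0.002, 0.004],
  [0.7, 0.003, -0.007, 0.27, -0.0066, 0.0043, 0.0076],
  [0.7, 0.003, -0.007, 0.27, -0.0066, 0.0043, 0.0076],
  [0.7, 0.003, -0.007, 0.27, -0.0066, 0.0043, 0.0076],
])

```text
clock: 7.6
tcp_pos: [0.5487, -0.2489, 0.0903]
orientation: [0.9, 2.384, 0.214]
contact_force: [1.4, -0.1, -0.4]
grip_width: 0.0598
```

Run:
```python
from h import *
st();print(delta(pt(-98,24),goal(-36)))
f=grab("scene");a=cv2.resize(f["pixels"][200:320,280:410,::-1],(600,554),interpolation=cv2.INTER_CUBIC)
cv2.imwrite("pics/hov2.png",(255*(a/255.)**.6).astype(np.uint8))
```

```text
7.6 [ 1.17  0.62 -0.91  2.22  1.9   0.26 -0.49] [ 0.5487 -0.2489  0.0903] 0.0598 [ 1.4 -0.1 -0.4]
(array([-0.012,  0.007,  0.23 ]), array([-0.0004, -0.0011, -0.0007]))
```

View pics/hov2.png

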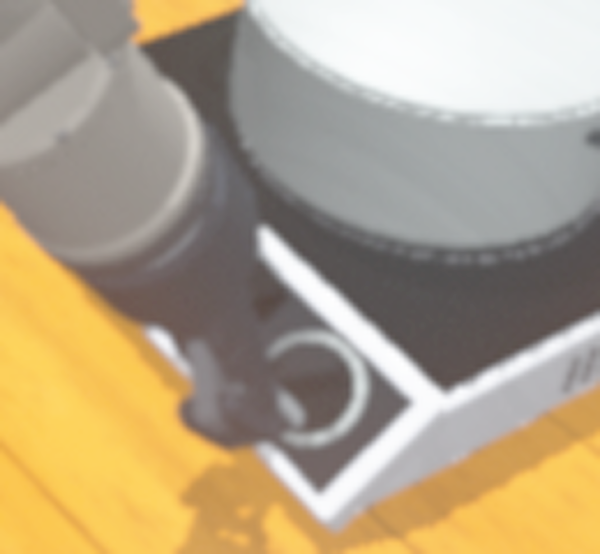

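The gripper hangs over the knob, fingers around (240,400), knob ring centred near (310,385), in line with the panel's normal. Going down over the bar.

>>> send_rows([
  [0.7, -0.012, 0.007, 0.06, 0, 0, 0],
  [0.7, -0.012, 0.007, 0.12, 0, 0, 0],
  [0.7, -0.012, 0.007, 0.18, 0, 0, 0],
  [0.7, -0.012, 0.007, 0.23, 0, 0, 0],
  [0.7, -0.012, 0.007, 0.23, 0, 0, 0],
  [0.7, -0.012, 0.007, 0.23, 0, 0, 0],
])

```text
clock: 8.15
tcp_pos: [0.5699, -0.2492, 0.0606]
orientation: [0.901, 2.387, 0.22]
contact_force: [0.1, 0.4, 0.8]
grip_width: 0.0596
```

Run:
```python
from h import *
st();print(delta(pt(-98,24),goal(-36)))
```

```text
8.15 [ 1.15  0.72 -0.92  2.18  1.97  0.33 -0.52] [ 0.5699 -0.2492  0.0606] 0.0596 [0.1 0.4 0.8]
(array([-0.017, -0.004, -0.013]), array([ 0.0004, -0.0025, -0.0013]))
```

>>> send_rows([
  [0.4, -0.017, 0, -0.01, 0, 0, 0],
  [0.2, -0.017, 0, -0.01, 0, 0, 0],
  [0, -0.017, 0, -0.01, 0, 0, 0],
  [0, -0.017, 0, -0.01, 0, 0, 0],
  [0, -0.017, 0, -0.01, 0, 0, 0],
  [0, -0.017, 0, -0.01, 0, 0, 0],
  [0, -0.017, 0, -0.01, 0, 0, 0],
  [0, -0.017, 0, -0.01, 0, 0, 0],
], squeeze=40)

```text
clock: 8.82
tcp_pos: [0.5705, -0.2512, 0.0635]
orientation: [0.902, 2.385, 0.22]
contact_force: [-4.0, 1.3, 6.6]
grip_width: 0.0127
```

Run:
```python
from h import *
st();print(delta(pt(-98,24),goal(-36)));o=r.get_obs();print(o["moment"])
```

```text
8.82 [ 1.15  0.71 -0.92  2.18  1.96  0.32 -0.51] [ 0.5705 -0.2512  0.0635] 0.0127 [-4.   1.3  6.6]
(array([ 0.004, -0.002,  0.   ]), array([ 0.0004, -0.0022, -0.0015]))
[ 0.04442955  0.51790154 -0.01510759]
```

>>> send_rows([
  [0, 0, 0, -0.007, 0, 0, -0.03],
  [0, 0, 0, -0.007, 0, 0, -0.06],
  [0, 0, 0, -0.007, 0, 0, -0.09],
  [0, 0, 0, -0.007, 0, 0, -0.12],
  [0, 0, 0, -0.007, 0, 0, -0.15],
  [0, 0, 0, -0.007, 0, 0, -0.18],
  [0, 0, 0, -0.007, 0, 0, -0.21],
  [0, 0, 0, -0.007, 0, 0, -0.24],
  [0, 0, 0, -0.007, 0, 0, -0.27],
  [0, 0, 0, -0.007, 0, 0, -0.3],
  [0, 0, 0, -0.007, 0, 0, -0.33],
  [0, 0, 0, -0.007, 0, 0, -0.36],
  [0, 0, 0, -0.007, 0, 0, -0.38],
  [0, 0, 0, -0.007, 0, 0, -0.38],
  [0, 0, 0, -0.007, 0, 0, -0.38],
  [0, 0, 0, -0.007, 0, 0, -0.38],
])

```text
clock: 10.15
tcp_pos: [0.5705, -0.2499, 0.0636]
orientation: [-0.597, 2.484, -0.247]
contact_force: [7.7, 1.9, -7.4]
grip_width: 0.0133
```

```bash
cat >> h.py <<'E'
def kn():
    o=r.get_obs();Rc=Ro.from_rotvec(o["orientation"]);e=(Rc.as_matrix());y=e[:,1]
    print("bar phi",np.degrees(np.arctan2(-y@u,y@hy)).round(1),"axis off",np.degrees(np.arccos(-e[:,2]@n)).round(1),"Mz",(np.array(o["moment"])@n).round(3),"F.n",(np.array(o["contact_force"])@n).round(1))
E
python3 - <<'E'
from h import *
st();kn();print(delta(pt(-98,24),goal(38)))
E
```

```text
10.15 [ 0.96  0.61 -0.68  2.19  2.31  0.19  0.26] [ 0.5705 -0.2499  0.0636] 0.0133 [ 7.7  1.9 -7.4]
bar phi 32.2 axis off 0.5 Mz 0.113 F.n -10.4
(array([ 0.008, -0.004,  0.001]), array([ 0.003 ,  0.0001, -0.0325]))
```

>>> send_rows([
  [0, 0, 0, 0, 0, 0, -0.015],
  [0, 0, 0, 0, 0, 0, -0.025],
  [0, 0, 0, 0, 0, 0, -0.035],
  [0, 0, 0, 0, 0, 0, -0.035],
  [0, 0, 0, 0, 0, 0, -0.035],
])

```text
clock: 10.57
tcp_pos: [0.5705, -0.2498, 0.0636]
orientation: [-0.73, 2.455, -0.286]
contact_force: [6.9, 3.0, -6.4]
grip_width: 0.0127
```

Run:
```python
from h import *
st();kn()
```

```text
10.57 [ 0.96  0.61 -0.67  2.19  2.33  0.18  0.34] [ 0.5705 -0.2498  0.0636] 0.0127 [ 6.9  3.  -6.4]
bar phi 38.2 axis off 0.6 Mz -1.266 F.n -9.1
```

The torque jump shows the stop has been reached. Now clockwise by 72°, three clicks.

>>> send_rows([
  [0, 0, 0, 0, 0, 0, 0.03],
  [0, 0, 0, 0, 0, 0, 0.06],
  [0, 0, 0, 0, 0, 0, 0.09],
  [0, 0, 0, 0, 0, 0, 0.12],
  [0, 0, 0, 0, 0, 0, 0.15],
  [0, 0, 0, 0, 0, 0, 0.18],
  [0, 0, 0, 0, 0, 0, 0.21],
  [0, 0, 0, 0, 0, 0, 0.24],
  [0, 0, 0, 0, 0, 0, 0.27],
  [0, 0, 0, 0, 0, 0, 0.3],
  [0, 0, 0, 0, 0, 0, 0.33],
  [0, 0, 0, 0, 0, 0, 0.36],
  [0, 0, 0, 0, 0, 0, 0.385],
  [0, 0, 0, 0, 0, 0, 0.41],
  [0, 0, 0, 0, 0, 0, 0.41],
  [0, 0, 0, 0, 0, 0, 0.41],
  [0, 0, 0, 0, 0, 0, 0.41],
  [0, 0, 0, 0, 0, 0, 0.41],
])

```text
clock: 12.07
tcp_pos: [0.5704, -0.2513, 0.0636]
orientation: [0.884, 2.392, 0.215]
contact_force: [9.0, -0.2, -9.8]
grip_width: 0.0127
```

Run:
```python
from h import *
st();kn();print(delta(pt(-98,24),goal(-36)))
```

```text
12.07 [ 1.19  0.75 -0.98  2.17  1.91  0.36 -0.42] [ 0.5704 -0.2513  0.0636] 0.0127 [ 9.  -0.2 -9.8]
bar phi -35.4 axis off 0.5 Mz -0.039 F.n -13.2
(array([ 0.004, -0.002,  0.001]), array([ 0.0007, -0.0024,  0.0031]))
```

>>> send_rows([
  [0.2, 0, 0, 0, 0, 0, 0],
  [0.4, 0, 0, 0, 0, 0, 0],
  [0.6, 0, 0, 0, 0, 0, 0],
  [0.6, 0, 0, 0, 0, 0, 0],
  [0.6, 0, 0, 0, 0, 0, 0],
  [0.6, 0, 0, 0, 0, 0, 0],
])

```text
clock: 12.57
tcp_pos: [0.5696, -0.2514, 0.0636]
orientation: [0.884, 2.392, 0.214]
contact_force: [-0.1, 0.9, -0.4]
grip_width: 0.051
```

>>> send_rows([
  [0.6, 0, 0, -0.08, 0, 0, 0],
  [0.6, 0, 0, -0.18, 0, 0, 0],
  [0.6, 0, 0, -0.3, 0, 0, 0],
  [0.6, 0, 0, -0.33, 0, 0, 0],
  [0.6, 0, 0, -0.33, 0, 0, 0],
])

```text
clock: 12.98
tcp_pos: [0.5415, -0.2495, 0.1053]
orientation: [0.883, 2.391, 0.211]
contact_force: [0.0, -0.3, -0.0]
grip_width: 0.0513
```

Run:
```python
from h import *
st();kn();print(delta(pt(-25,75),goal(0)))
```

```text
12.98 [ 1.22  0.59 -0.96  2.22  1.76  0.25 -0.33] [ 0.5415 -0.2495  0.1053] 0.0513 [ 0.  -0.3 -0. ]
bar phi -35.3 axis off 0.3 Mz 0.018 F.n -0.0
(array([0.29 , 0.399, 0.001]), array([ 0.0005, -0.0018, -0.1964]))
```

>>> send_rows([
  [0, 0.07, 0.1, 0, 0, 0, -0.03],
  [0, 0.14, 0.2, 0, 0, 0, -0.06],
  [0, 0.22, 0.3, 0, 0, 0, -0.1],
  [0, 0.29, 0.4, 0, 0, 0, -0.13],
  [0, 0.29, 0.4, 0, 0, -0.002, -0.165],
  [0, 0.29, 0.4, 0, 0, -0.002, -0.196],
  [0, 0.29, 0.4, 0, 0, -0.002, -0.196],
  [0, 0.29, 0.4, 0, 0, -0.002, -0.196],
])

```text
clock: 13.65
tcp_pos: [0.5479, -0.175, 0.1038]
orientation: [0.121, 2.528, -0.03]
contact_force: [-0.3, -0.3, 0.2]
grip_width: -0.0001
```

Run:
```python
from h import *
st();kn();print(delta(pt(112,40),goal(0)))
```

```text
13.65 [ 1.06  0.55 -0.95  2.29  1.96  0.33 -0.08] [ 0.5479 -0.175   0.1038] -0.0001 [-0.3 -0.3  0.2]
bar phi -0.3 axis off 0.2 Mz 0.049 F.n 0.3
(array([0.002, 0.908, 0.23 ]), array([ 0.0012, -0.    , -0.0016]))
```

>>> send_rows([
  [0, 0, 0.22, 0, 0, 0, 0],
  [0, 0, 0.44, 0, 0, 0, 0],
  [0, 0, 0.66, 0, 0, 0, 0],
  [0, 0, 0.91, 0.05, 0, 0, -0.0016],
  [0, 0, 0.91, 0.2, 0, 0, -0.0016],
  [0, 0, 0.91, 0.27, 0, 0, -0.0016],
  [0, 0, 0.91, 0.27, 0, 0, -0.0016],
  [0, 0, 0.91, 0.27, 0, 0, -0.0016],
])

```text
clock: 14.32
tcp_pos: [0.583, -0.0411, 0.0708]
orientation: [0.115, 2.53, -0.031]
contact_force: [0.5, 0.8, -0.9]
grip_width: -0.0002
```

Run:
```python
from h import *
st();kn();print(delta(pt(112,24),goal(0)))
f=grab("scene");a=cv2.resize(f["pixels"][190:320,260:400,::-1],(640,594),interpolation=cv2.INTER_CUBIC)
cv2.imwrite("pics/red.png",(255*(a/255.)**.6).astype(np.uint8))
```

```text
14.32 [ 0.76  0.7  -1.04  2.29  1.97  0.66 -0.3 ] [ 0.583  -0.0411  0.0708] -0.0002 [ 0.5  0.8 -0.9]
bar phi -0.0 axis off 0.3 Mz 0.04 F.n -1.0
(array([-0.005, -0.002,  0.066]), array([ 0.0013, -0.0005, -0.0002]))
```

View pics/red.png

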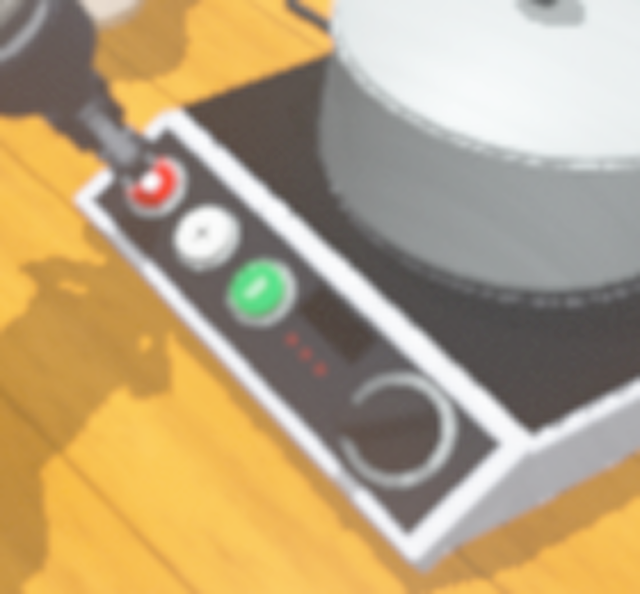

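The knob's bar runs (345,430)–(440,420), as at the start (third click), and the shut fingertips at (130,160) sit just above the red key at (152,183). Pressing in small steps.

>>> send_rows([
  [0, -0.005, 0, 0.06, 0, 0, 0],
  [0, -0.005, 0, 0.09, 0, 0, 0],
  [0, -0.005, 0, 0.11, 0, 0, 0],
  [0, -0.005, 0, 0.12, 0, 0, 0],
  [0, -0.005, 0, 0.12, 0, 0, 0],
  [0, -0.005, 0, 0.12, 0, 0, 0],
])

```text
clock: 14.87
tcp_pos: [0.5944, -0.0429, 0.0576]
orientation: [0.112, 2.528, -0.035]
contact_force: [-2.2, -3.3, 3.7]
grip_width: 0.0003
```

Run:
```python
from h import *
st();kn();print(delta(pt(112,14),goal(0)))
```

```text
14.87 [ 0.75  0.74 -1.02  2.27  2.    0.68 -0.31] [ 0.5944 -0.0429  0.0576] 0.0003 [-2.2 -3.3  3.7]
bar phi 0.1 axis off 0.1 Mz -0.009 F.n 4.1
(array([0.008, 0.003, 0.017]), array([0.0006, 0.0003, 0.0007]))
```

>>> send_rows([
  [0, 0, 0, 0.015, 0, 0, 0],
  [0, 0, 0, 0.025, 0, 0, 0],
  [0, 0, 0, 0.03, 0, 0, 0],
  [0, 0, 0, 0.03, 0, 0, 0],
])

```text
clock: 15.2
tcp_pos: [0.5957, -0.0427, 0.0556]
orientation: [0.109, 2.526, -0.039]
contact_force: [-24.1, -7.3, 36.2]
grip_width: 0.0001
```

Run:
```python
from h import *
st();kn();print(delta(pt(112,14),goal(0)))
```

```text
15.2 [ 0.74  0.75 -1.02  2.27  2.01  0.69 -0.31] [ 0.5957 -0.0427  0.0556] 0.0001 [-24.1  -7.3  36.2]
bar phi 0.3 axis off 0.2 Mz -0.017 F.n 43.1
(array([0.007, 0.001, 0.   ]), array([0.    , 0.001 , 0.0018]))
```

The red key is on its hard stop at exactly the nominal height. Release, move on to white.

>>> send_rows([
  [0, 0, 0, -0.05, 0, 0, 0],
  [0, 0, 0, -0.15, 0, 0, 0],
  [0, 0, 0, -0.15, 0, 0, 0],
  [0, 0, -0.15, -0.15, 0, 0, 0],
  [0, 0, -0.333, -0.15, 0, 0, 0],
  [0, 0, -0.333, -0.15, 0, 0, 0],
  [0, 0, -0.333, -0.15, 0, 0, 0],
  [0, 0, -0.333, -0.15, 0, 0, 0],
])

```text
clock: 15.87
tcp_pos: [0.5795, -0.0903, 0.0717]
orientation: [0.111, 2.529, -0.032]
contact_force: [-0.3, 0.4, 0.5]
grip_width: -0.0002
```

Run:
```python
from h import *
st();kn();print(delta(pt(62,13),goal(0)))
f=grab("scene");p=f["pixels"].astype(int);R,G_,B=p[...,0],p[...,1],p[...,2]
for m,s in(((R>G_+50)&(R>B+50),(292,230)),((G_>R+30)&(G_>B+20),(316,254))):
    c,a=blob(f,m,s);print(c.round(1),a)
```

```text
15.87 [ 0.87  0.68 -1.01  2.28  2.01  0.57 -0.24] [ 0.5795 -0.0903  0.0717] -0.0002 [-0.3  0.4  0.5]
bar phi 0.1 axis off 0.3 Mz -0.016 F.n 0.6
(array([ 0.004, -0.007,  0.141]), array([ 0.0015, -0.0001,  0.0008]))Traceback (most recent call last):
  File "<stdin>", line 5, in <module>
  File "h.py", line 13, in blob
    i=1+np.argmax(s[1:,4]);return c[i],s[i,4]
        ~~~~~~~~~^^^^^^^^^
    return _wrapfunc(a, 'argmax', axis=axis, out=out, **kwds)
    return bound(*args, **kwds)
ValueError: attempt to get argmax of an empty sequence
```

>>> send_rows([
  [0, 0.004, -0.007, 0.06, 0, 0, 0],
  [0, 0.004, -0.007, 0.1, 0, 0, 0],
  [0, 0.004, -0.007, 0.12, 0, 0, 0],
  [0, 0.004, -0.007, 0.135, 0, 0, 0],
  [0, 0.004, -0.007, 0.145, 0, 0, 0],
  [0, 0.004, -0.007, 0.145, 0, 0, 0],
  [0, 0.004, -0.007, 0.145, 0, 0, 0],
])

```text
clock: 16.5
tcp_pos: [0.5905, -0.0921, 0.0552]
orientation: [0.107, 2.527, -0.036]
contact_force: [-23.5, -2.4, 34.1]
grip_width: -0.0003
```

Run:
```python
from h import *
st();kn();print(delta(pt(62,14),goal(0)))
```

```text
16.5 [ 0.85  0.74 -0.99  2.26  2.05  0.6  -0.25] [ 0.5905 -0.0921  0.0552] -0.0003 [-23.5  -2.4  34.1]
bar phi 0.3 axis off 0.2 Mz 0.013 F.n 41.2
(array([ 0.002, -0.002,  0.001]), array([0.0008, 0.0006, 0.0019]))
```

Fully in. Release completely, then press again the same way.

>>> send_rows([
  [0, 0, 0, -0.06, 0, 0, 0],
  [0, 0, 0, -0.145, 0, 0, 0],
  [0, 0, 0, -0.145, 0, 0, 0],
  [0, 0, 0, -0.145, 0, 0, 0],
  [0, 0, 0, -0.145, 0, 0, 0],
])

```text
clock: 16.92
tcp_pos: [0.5792, -0.092, 0.0712]
orientation: [0.111, 2.529, -0.033]
contact_force: [-1.1, -0.2, -0.6]
grip_width: 0.0001
```

>>> send_rows([
  [0, 0, 0, 0.06, 0, 0, 0],
  [0, 0, 0, 0.1, 0, 0, 0],
  [0, 0, 0, 0.12, 0, 0, 0],
  [0, 0, 0, 0.135, 0, 0, 0],
  [0, 0, 0, 0.145, 0, 0, 0],
  [0, 0, 0, 0.145, 0, 0, 0],
  [0, 0, 0, 0.145, 0, 0, 0],
])

```text
clock: 17.5
tcp_pos: [0.5904, -0.0931, 0.0551]
orientation: [0.109, 2.527, -0.038]
contact_force: [-26.6, -4.0, 36.8]
grip_width: -0.0005
```

>>> send_rows([
  [0, 0, 0, -0.06, 0, 0, 0],
  [0, 0, 0, -0.145, 0, 0, 0],
  [0, 0, 0, -0.145, 0, 0, 0],
  [0, 0, -0.15, -0.145, 0, 0, 0],
  [0, 0, -0.333, -0.145, 0, 0, 0],
  [0, 0, -0.333, -0.145, 0, 0, 0],
  [0, 0, -0.333, -0.145, 0, 0, 0],
  [0, 0, -0.333, -0.145, 0, 0, 0],
])

```text
clock: 18.17
tcp_pos: [0.5747, -0.1413, 0.071]
orientation: [0.112, 2.529, -0.032]
contact_force: [-0.5, 1.1, -0.3]
grip_width: 0.0001
```

Run:
```python
from h import *
st();kn();print(delta(pt(12,14),goal(0)))
```

```text
18.17 [ 0.96  0.67 -0.97  2.27  2.04  0.47 -0.17] [ 0.5747 -0.1413  0.071 ] 0.0001 [-0.5  1.1 -0.3]
bar phi 0.1 axis off 0.3 Mz 0.034 F.n 0.1
(array([0.001, 0.001, 0.13 ]), array([ 0.0014, -0.0001,  0.0007]))
```

>>> send_rows([
  [0, 0, 0, 0.06, 0, 0, 0],
  [0, 0, 0, 0.1, 0, 0, 0],
  [0, 0, 0, 0.12, 0, 0, 0],
  [0, 0, 0, 0.135, 0, 0, 0],
  [0, 0, 0, 0.143, 0, 0, 0],
  [0, 0, 0, 0.143, 0, 0, 0],
  [0, 0, 0, 0.143, 0, 0, 0],
])

```text
clock: 18.75
tcp_pos: [0.5861, -0.1416, 0.0554]
orientation: [0.107, 2.527, -0.035]
contact_force: [-24.4, -1.5, 35.3]
grip_width: 0.0004
```

>>> send_rows([
  [0, 0, 0, -0.06, 0, 0, 0],
  [0, 0, 0, -0.25, 0, 0, 0],
  [0, 0, 0, -0.5, 0, 0, 0],
  [0, 0, 0, -0.7, 0, 0, 0],
  [0, 0, 0, -0.7, 0, 0, 0],
  [0, 0, 0, -0.7, 0, 0, 0],
])

```text
clock: 19.25
tcp_pos: [0.527, -0.138, 0.1416]
orientation: [0.109, 2.526, -0.038]
contact_force: [-0.1, 0.3, -0.1]
grip_width: 0.0001
```

Run:
```python
from h import *
st();kn()
f=grab("scene");a=cv2.resize(f["pixels"][150:320,240:450,::-1],(735,595),interpolation=cv2.INTER_CUBIC)
cv2.imwrite("pics/end.png",(255*(a/255.)**.6).astype(np.uint8))
```

```text
19.25 [ 1.02  0.4  -0.97  2.34  1.82  0.27 -0.06] [ 0.527  -0.138   0.1416] 0.0001 [-0.1  0.3 -0.1]
bar phi 0.3 axis off 0.2 Mz -0.001 F.n 0.0
```

View pics/end.png

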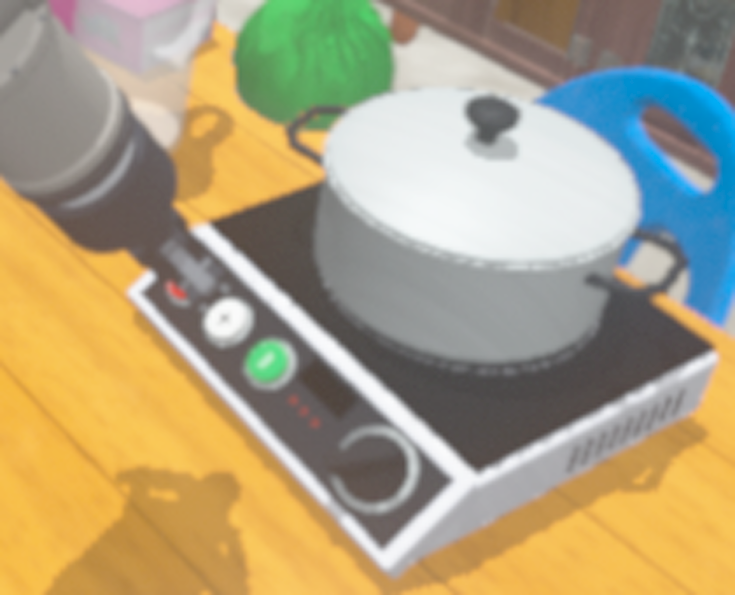

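The picture shows the arm clear of the panel and the pot where it was. White (227,320) and green (270,362) are up, and the knob's bar lies as at the third click (335,465)–(415,455). Handing in.

```bash
python3 -c "
from bench import r
print(r.hand_in())"
```

```text
the job is handed in; nothing more can be done
None
```

I did the whole sequence in order and handed it in at about 19 s of the 56 s allowed; the hand-in reports no verdict.

- **Knob:** I turned it anticlockwise until the torque jumped to about 1.3 N m at its stop, then 73.6° clockwise. The jaws ended at -35.4°, where the third click is -36°, and I let go of it there.
- **Keys:** I pressed red once, white twice and green once. Each press met the hard stop at about 41–45 N on the shut fingertips. I backed off completely after each one.
- **Last checks:** The force on the tool was about zero with the arm clear of the hob. In the last picture the knob's bar lay as at the third click, white and green were up, and the pot looked unmoved.
- **Not checked or off plan:**
  - The red key was mostly hidden by the arm in that picture. The only sign that it is up is that the force fell to zero when I released it.
  - I did not measure the pot or the bystanders again; the arm stayed clear of them.
  - The first approach ran into the limits of joints 5 and 6 above the knob. I swung the wrist to its other branch before gripping.

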